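# Flip the stock tags to match the bins

## Robot

A 7-joint arm with a two-finger parallel gripper is mounted at the origin on a cart in front of the work surface, level with it; the furniture and walls round the work are solid. World frame = base frame: x ahead of the robot, y to its left, z up, the work surface at z = 0. Lengths are in m, angles in rad, forces in N, time in s.
With the tool pointing down it reaches from about 0.425 to 0.875 m from the base axis. Payload 4.7 kg.
Tool frame: the origin (TCP) lies at the very end of the fingers, on their centre line; the grasp point (between the pads) lies 19 mm behind it; z points along the fingers, y is the line along which they close (so a half turn about z gives the same grasp; the last joint's range is limited). The gripper opens to 85 mm and grips with 20 to 120 N. Pads are 22 mm wide; open, the fingers measure 114 mm over their backs; the gripper's body (76 mm by 85 mm) begins 54 mm behind the grasp point. The pads swing forward as they close: fully open they stand 13 mm farther back than shut.
Start: joints at [1.2, 0.321, -0.07, 1.45, 0.023, 1.371, -0.057], TCP at [0.244, -0.602, 0.231] pointing down, gripper open.
Joint ranges: [-2.86, 2.86], [-0.3, 2.09], [-1.38, 1.24], [0.06, 2.45], [-1.56, 4.7], [0.09, 2.05], [-2.69, 2.69]. Speed limits (rad/s): [2.57, 2.57, 3.14, 3.14, 3.14, 3.14, 3.14].

## Interface

Orientations are given as a unit quaternion [w, x, y, z].
In Python, from bench import * gives the robot as it stands.
- The arm moves only by the tool play_rows, never from a script. Its argument "moves" is a list of rows, each a list of 7 numbers: the shift along the tool's x, y, z in m, then the turn, a rotation vector about the tool's x, y, z in units of 8 degrees (1.0 is 8 degrees), then the closure, from 0 (fully open) to 1 (shut). A call has 1 to 20 rows; each row shifts and turns the commanded pose from where the row before left it, along the tool's axes as they then stand; what a row does not reach is not made up. A row lasts 1/10 s, in which the tool goes at most 50 mm and 8.59 degrees, less where a joint would pass 70% of its speed; a pose out of reach is approached as far as the arm can. A call is refused whole if a number of a shift passes 0.05 or a number of a turn 1, either way. A call with a gripper value outside its range is refused whole. The fingers move at their own pace and stop on an object; the grip force is fixed at half the most. Time passes only in rows, so rows that do not move let the fingers close. It gives the time, the measured TCP pose, the force, the opening and the grip force at its end, in the units of the state.
- read_state(): the state, without advancing time (a new reading comes with each control period).
- camera(name): name is "scene" or "top"; returns a dict with "image" (384x512x3 uint8, red, green, blue), "range_z" (384x512 float32, m along the optical axis (not along the pixel's ray), 0 where there is no reading), "fx", "fy", "cx", "cy" (pixels), "distortion" ([k1, k2, p1, p2, k3] as OpenCV has them; the pictures are not rectified), "R" (3x3) and "t" (3): a world point X has camera coordinates R X + t. Camera axes: x right, y down, z forward; pixel columns grow to the right and rows downward; lengths in m; the calibration is good to about 2 mm. A picture is of the moment at which its call begins.
- job_done(): hands the job in; it is judged then, once.
The state is a dict: "time_s": time; "q": joint angles; "joint_vel": joint speeds; "tau": joint torques, N m; "ee_pos": TCP position; "ee_rot": TCP orientation; "force": force on the tool from outside, world axes, zero at the start; "moment": the same for the moment, N m; "finger_gap": opening from 0.0 (shut) to 1.0 (fully open); "grip_force": force on a finger pad.
Only numpy, scipy, OpenCV 4.12 (cv2) and the standard library are available. Lean on these libraries where they do the work, as an engineer would, in place of code of your own. Each camera call takes 0.05 s, during which the arm holds its last target. There are 200 camera calls.

## Task

Four stock bins stand in a row on the board, each with a hinged tag in front of it. With a fingertip, gently push tags over so that every bin with a jar in it has its tag leaning fully back towards the bin, ring face showing, and the empty bin has its tag leaning fully forward towards the robot, bar face showing. Pick nothing up, and leave the jars and everything else on the desk where they are.

Things in the scene. Friction and masses are not known exactly. Their poses are not given: they have to be found in the camera images.
- board: grey board fixed to the desk, 200 (x) by 400 (y) by 16 mm. Origin: underside, on the line of the tag hinges, mid-row; board spans x -40 to +160 mm. x points from tags to bins (away from the robot), y along the row. Carries four tag stands at x = 0 and four bins at x = 116 mm, 95 mm apart in y (+-47.5, +-142.5 mm), one stand in front of each bin. Which stand and bin is at which place varies
- bin_a: open grey plastic stock bin fixed on the board, 72 mm (x) by 88 mm (y), 35 mm high, walls 3 mm; rim 51 mm above the desk, front wall 80 mm behind the hinge line. Origin at the centre of its underside, 16 mm above the desk; axes as the board's. Holds one jar, or nothing
- bin_b: open grey plastic stock bin fixed on the board, 72 mm (x) by 88 mm (y), 35 mm high, walls 3 mm; rim 51 mm above the desk, front wall 80 mm behind the hinge line. Origin at the centre of its underside, 16 mm above the desk; axes as the board's. Holds one jar, or nothing
- bin_c: open grey plastic stock bin fixed on the board, 72 mm (x) by 88 mm (y), 35 mm high, walls 3 mm; rim 51 mm above the desk, front wall 80 mm behind the hinge line. Origin at the centre of its underside, 16 mm above the desk; axes as the board's. Holds one jar, or nothing
- bin_d: open grey plastic stock bin fixed on the board, 72 mm (x) by 88 mm (y), 35 mm high, walls 3 mm; rim 51 mm above the desk, front wall 80 mm behind the hinge line. Origin at the centre of its underside, 16 mm above the desk; axes as the board's. Holds one jar, or nothing
- jar_1: loose white screw-top jar, 48 mm across and 79 mm tall (its top about 98 mm above the desk), standing in one of the bins. Origin at the centre of its underside. It marks that bin as stocked; do not move it
- jar_2: loose white screw-top jar, 48 mm across and 79 mm tall (its top about 98 mm above the desk), standing in one of the bins. Origin at the centre of its underside. It marks that bin as stocked; do not move it
- jar_3: loose white screw-top jar, 48 mm across and 79 mm tall (its top about 98 mm above the desk), standing in one of the bins. Origin at the centre of its underside. It marks that bin as stocked; do not move it
- stand_a: steel stand of one hinged tag, fixed on the board, foot 40x64 mm; the ears beside the tag end 42 mm above the desk. Origin at the centre of its underside (16 mm above the desk), straight below the hinge pin, which runs along its y axis 32 mm above the desk. Its x axis points to the bin right behind it
- tag_a (a joint): tag on stand_a, rad: 0 upright, 0.8 fully over to the bin (ring face up), -0.8 fully over to the robot (raised bar face up). White plate 48 mm wide (y), 4 mm thick, 25 g; free edge 50 mm from the pin: 82 mm above the desk upright, 67 mm above it and 36 mm from the hinge line when over. Turns freely; past upright it falls by its weight to its stop on that side
- stand_b: steel stand of one hinged tag, fixed on the board, foot 40x64 mm; the ears beside the tag end 42 mm above the desk. Origin at the centre of its underside (16 mm above the desk), straight below the hinge pin, which runs along its y axis 32 mm above the desk. Its x axis points to the bin right behind it
- tag_b (a joint): tag on stand_b, rad: 0 upright, 0.8 fully over to the bin (ring face up), -0.8 fully over to the robot (raised bar face up). White plate 48 mm wide (y), 4 mm thick, 25 g; free edge 50 mm from the pin: 82 mm above the desk upright, 67 mm above it and 36 mm from the hinge line when over. Turns freely; past upright it falls by its weight to its stop on that side
- stand_c: steel stand of one hinged tag, fixed on the board, foot 40x64 mm; the ears beside the tag end 42 mm above the desk. Origin at the centre of its underside (16 mm above the desk), straight below the hinge pin, which runs along its y axis 32 mm above the desk. Its x axis points to the bin right behind it
- tag_c (a joint): tag on stand_c, rad: 0 upright, 0.8 fully over to the bin (ring face up), -0.8 fully over to the robot (raised bar face up). White plate 48 mm wide (y), 4 mm thick, 25 g; free edge 50 mm from the pin: 82 mm above the desk upright, 67 mm above it and 36 mm from the hinge line when over. Turns freely; past upright it falls by its weight to its stop on that side
- stand_d: steel stand of one hinged tag, fixed on the board, foot 40x64 mm; the ears beside the tag end 42 mm above the desk. Origin at the centre of its underside (16 mm above the desk), straight below the hinge pin, which runs along its y axis 32 mm above the desk. Its x axis points to the bin right behind it
- tag_d (a joint): tag on stand_d, rad: 0 upright, 0.8 fully over to the bin (ring face up), -0.8 fully over to the robot (raised bar face up). White plate 48 mm wide (y), 4 mm thick, 25 g; free edge 50 mm from the pin: 82 mm above the desk upright, 67 mm above it and 36 mm from the hinge line when over. Turns freely; past upright it falls by its weight to its stop on that side
- spare_jar: a fourth jar of the same kind, 48 mm across and 79 mm tall, standing on the desk outside the board; not part of any bin, leave it. Origin at the centre of its underside
- comb: blue comb lying flat on the desk, 241x54x8 mm, origin at the centre of its underside; leave it
- loose_guard: small black clipper guard comb lying on the desk, 35x46x14 mm, origin at the centre of its underside; leave it
- hair_clip: steel hair clip lying on the desk, 12x92x11 mm, origin at the centre of its underside; leave it
- cordless_trimmer: hair trimmer lying on the desk, 42x172x36 mm, origin at the centre of its underside; leave it
There are look-alikes about, which are no part of the job. Leave any purple or yellow look-alike of the jar_3 alone.

How it is judged:
At the end, for the whole second after the job is handed in: The tag in front of each of the three bins with a jar leans back to its bin (joint above 0.6 rad), the tag in front of the empty bin leans to the robot (joint below -0.6 rad), all tags at rest; the three jars still stand upright in their bins (within 35 mm of the bin's centre, tilt under 0.3 rad) (((y of stand_a in the frame of bin_d between -0.045 and 0.045 m and value of joint tag_a below -0.6 rad) or (y of stand_a in the frame of bin_d above 0.045 m and value of joint tag_a above 0.6 rad) or (y of stand_a in the frame of bin_d below -0.045 m and value of joint tag_a above 0.6 rad)) and velocity of joint tag_a between -0.3 and 0.3 rad/s and ((y of stand_b in the frame of bin_d between -0.045 and 0.045 m and value of joint tag_b below -0.6 rad) or (y of stand_b in the frame of bin_d above 0.045 m and value of joint tag_b above 0.6 rad) or (y of stand_b in the frame of bin_d below -0.045 m and value of joint tag_b above 0.6 rad)) and velocity of joint tag_b between -0.3 and 0.3 rad/s and ((y of stand_c in the frame of bin_d between -0.045 and 0.045 m and value of joint tag_c below -0.6 rad) or (y of stand_c in the frame of bin_d above 0.045 m and value of joint tag_c above 0.6 rad) or (y of stand_c in the frame of bin_d below -0.045 m and value of joint tag_c above 0.6 rad)) and velocity of joint tag_c between -0.3 and 0.3 rad/s and ((y of stand_d in the frame of bin_d between -0.045 and 0.045 m and value of joint tag_d below -0.6 rad) or (y of stand_d in the frame of bin_d above 0.045 m and value of joint tag_d above 0.6 rad) or (y of stand_d in the frame of bin_d below -0.045 m and value of joint tag_d above 0.6 rad)) and velocity of joint tag_d between -0.3 and 0.3 rad/s and horizontal distance between jar_1 and bin_a below 0.035 m and angle between each of jar_1, jar_2, jar_3's own z axis and vertical below 0.3 rad and horizontal distance between jar_2 and bin_b below 0.035 m and horizontal distance between jar_3 and bin_c below 0.035 m); the robot touches nothing.
It fails at once if a jar in a bin is lifted, tipped or pushed about (moved over 20 mm) (distance of any of jar_1, jar_2, jar_3 from where it was at the start of the episode above 0.02 m).
It fails at once if something that lies or stands on the desk beside the work is moved over 30 mm (distance of any of spare_jar, comb, loose_guard, hair_clip, cordless_trimmer from where it was at the start of the episode above 0.03 m).
It fails at once if a tag or its stand is pressed with more than 25 N (contact force between any of the arm, the fingers and stand_a above 25 N or contact force between any of the arm, the fingers and stand_b above 25 N or contact force between any of the arm, the fingers and stand_c above 25 N or contact force between any of the arm, the fingers and stand_d above 25 N).
It also fails if it takes over 51 s, if anything falls off the work surface, if the arm or the gripper's body presses on something with over 40 N, if the wrist force passes 120 N, or if a joint passes its speed limit or range.

## Working session

There is one attempt and no reset: what is moved stays moved. The work goes in short steps, Python scripts to look and compute and a tool call to move; the robot and the scene stay as the last step left them, time stands still between calls to the robot, and variables do not carry over. Pictures are saved under pics/ and viewed, at most 10 in all, crops included, and the job is handed in when it is done.

Besides the shell and the picture viewer there is one more tool, called after "Request:" as name(argument=value, ...), one argument or row to a line, values as JSON. play_rows: Moves the arm, as the interface text tells. Its arguments: {"type":"object","properties":{"moves":{"type":"array","items":{"type":"array","items":{"type":"number"}}}},"required":["moves"]}

```bash
mkdir -p pics
cat > h.py <<'E'
from bench import *
import numpy as np, cv2
def pts(c):
    h,w=c["range_z"].shape
    u,v=np.meshgrid(np.arange(w),np.arange(h))
    K=np.array([[c["fx"],0,c["cx"]],[0,c["fy"],c["cy"]],[0,0,1.]])
    n=cv2.undistortPoints(np.stack([u,v],-1).reshape(-1,1,2).astype(np.float64),K,np.array(c["distortion"],float)).reshape(h,w,2)
    z=c["range_z"]
    P=np.dstack([n*z[...,None],z])
    return (P-np.array(c["t"]))@np.array(c["R"])
def save(img,name): cv2.imwrite("pics/"+name,img[...,::-1])
E
python3 - <<'E'
from h import *
for n in("scene","top"):
    c=camera(n); save(c["image"],n+"0.png"); P=pts(c); np.save(n+".npy",P); print(n,c["t"],np.round(c["R"],2).tolist())
s=read_state(); print(s)
E
```

```text
scene [-0.52521275  0.05211267  1.18035536] [[0.87, -0.49, -0.0], [-0.25, -0.45, -0.86], [0.42, 0.75, -0.51]]
top [-0.21354354  0.48248207  0.96369014] [[0.02, -1.0, -0.02], [-0.99, -0.01, -0.17], [0.17, 0.02, -0.99]]
{'time_s': 0.1, 'q': array([ 1.20011668,  0.32174823, -0.07006328,  1.45157478,  0.02258424,
        1.37082409, -0.05688567]), 'joint_vel': array([-0.00039182, -0.00295762,  0.0023239 , -0.00225073, -0.00112039,
       -0.0005307 ,  0.00061293]), 'tau': array([-1.13616193e-04, -4.94880295e+01, -3.83901754e-01, -3.15210664e+01,
        1.29903381e-02,  7.45033496e-03, -1.58525063e-05]), 'ee_pos': array([ 0.24374077, -0.60203043,  0.2303222 ]), 'ee_rot': array([-8.58373369e-04,  9.81547875e-01,  1.91214507e-01, -2.11639136e-04]), 'force': array([-0.32050274,  0.17690459, -0.07054273]), 'moment': array([-0.02734216, -0.01979825,  0.00826554]), 'grip_force': 0.0, 'finger_gap': 0.9980311049927212}
```

View pics/scene0.png

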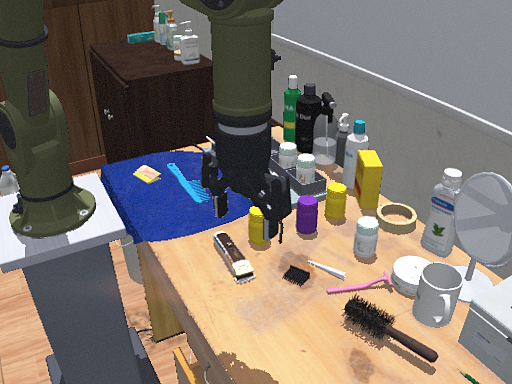

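View pics/top0.png

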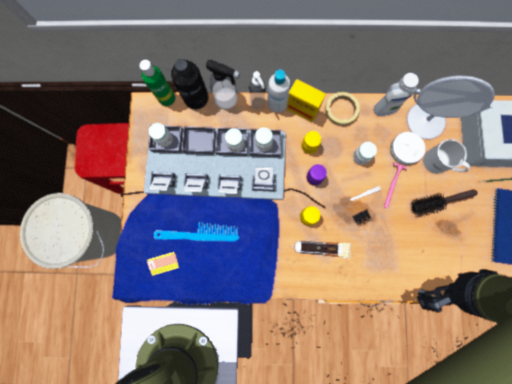

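The top picture shows the board at cols 147–284, rows 126–198. Jars stand in the bins at cols 161, 234 and 264, and the bin at (198,140) is empty. The tags are at about row 183, cols 162, 196, 229 and 263. Things that could be taken for targets, none of them to be touched: the spare jar (365,152), yellow jars (312,141) and (311,215), and the purple jar (317,174). Next I check the tags in a close crop.

Run:
```python
from h import *
im=cv2.imread("pics/top0.png")
cv2.imwrite("pics/crop.png",cv2.resize(im[118:205,140:292],None,fx=5,fy=5,interpolation=cv2.INTER_CUBIC))
P=np.load("top.npy")
for v in (172,176,180,184,188,192):
  print(v,[np.round(P[v,u],3).tolist() for u in (162,196,229,263)])
for n,(v,u) in dict(TL=(130,150),FL=(193,147),FR=(197,283),j1=(130,158),j2=(134,234),j3=(133,264),emp=(140,200)).items(): print(n,np.round(P[v,u],3))
# board points: height about 16mm
m=(abs(P[...,2]-.016)<.006)&(P[...,0]>.4)&(P[...,0]<.8)
v,u=np.where(m); k=(u>140)&(u<292)&(v>118)&(v<205)
Q=P[v[k],u[k]][:,:2].astype(np.float32); print(len(Q),cv2.minAreaRect(Q)); print(Q.min(0),Q.max(0))
```

```text
172 [[0.521, 0.059, 0.04], [0.527, -0.033, 0.019], [0.528, -0.128, 0.018], [0.52, -0.226, 0.062]]
176 [[0.513, 0.063, 0.023], [0.514, -0.035, 0.025], [0.511, -0.131, 0.042], [0.51, -0.226, 0.052]]
180 [[0.498, 0.056, 0.044], [0.499, -0.038, 0.04], [0.501, -0.131, 0.039], [0.501, -0.226, 0.045]]
184 [[0.483, 0.051, 0.06], [0.486, -0.041, 0.05], [0.488, -0.132, 0.044], [0.491, -0.226, 0.037]]
188 [[0.471, 0.048, 0.067], [0.473, -0.044, 0.065], [0.475, -0.134, 0.06], [0.479, -0.226, 0.039]]
192 [[0.467, 0.061, 0.019], [0.469, -0.036, 0.018], [0.462, -0.135, 0.07], [0.471, -0.226, 0.017]]
TL [0.624 0.081 0.1  ]
FL [0.466 0.108 0.008]
FR [ 0.458 -0.283  0.018]
j1 [0.624 0.059 0.1  ]
j2 [ 0.614 -0.147  0.102]
j3 [ 0.616 -0.227  0.105]
emp [ 0.621 -0.041  0.022]
5328 ((0.548969566822052, -0.08698280155658722), (0.22722943127155304, 0.4248296022415161), 0.5528250336647034)
[ 0.4338015  -0.30002803] [0.66161096 0.12468471]
```

View pics/crop.png

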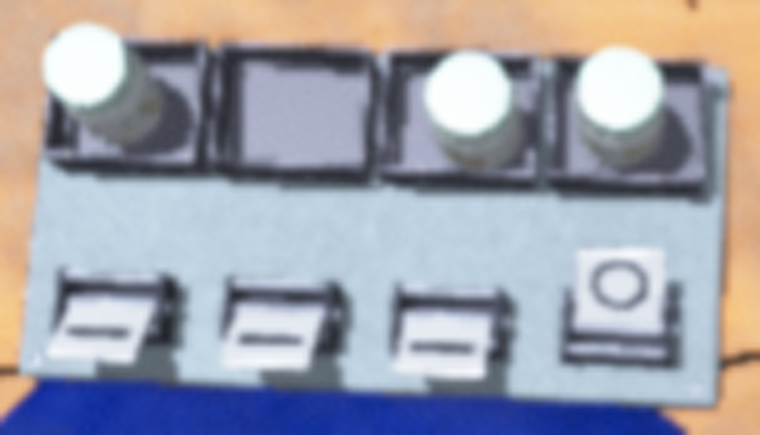

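Only the tags at cols 162 (jar behind, bar face up) and 229 (jar behind, bar face up) need flipping. The tag at 196 (empty bin, bar) and the one at 263 (jar, ring) are already right. Next I measure the two tags and the yaw, checking against the scene view.

Run:
```python
from h import *
for n in("top","scene"):
  P=np.load(n+".npy").reshape(-1,3)
  for lo,hi in((.02,.1),(-.08,.005),(-.175,-.09),(-.27,-.19)):
    k=(P[:,2]>.05)&(P[:,2]<.078)&(P[:,0]>.43)&(P[:,0]<.54)&(P[:,1]>lo)&(P[:,1]<hi)
    Q=P[k]
    if len(Q)<8: print(n,len(Q)); continue
    print(n,len(Q),Q.min(0).round(3),Q.max(0).round(3),np.median(Q,0).round(3))
  k=(P[:,2]>.09)&(P[:,2]<.11)&(P[:,0]>.55)&(P[:,0]<.68)&(P[:,1]>-.3)&(P[:,1]<.11)
  for lo,hi in((.0,.11),(-.19,-.1),(-.29,-.19)):
    Q=P[k&(P[:,1]>lo)&(P[:,1]<hi)]; print('jar',len(Q),Q.mean(0).round(3) if len(Q) else '')
```

```text
top 133 [0.468 0.034 0.05 ] [0.491 0.083 0.073] [0.478 0.059 0.062]
top 130 [ 0.463 -0.06   0.05 ] [ 0.489 -0.012  0.073] [ 0.476 -0.037  0.062]
top 134 [ 0.462 -0.155  0.05 ] [ 0.487 -0.107  0.073] [ 0.472 -0.13   0.063]
top 171 [ 0.502 -0.25   0.05 ] [ 0.53  -0.204  0.073] [ 0.518 -0.228  0.06 ]
jar 233 [0.622 0.061 0.1  ]
jar 231 [ 0.607 -0.147  0.1  ]
jar 227 [ 0.61  -0.227  0.1  ]
scene 26 [0.465 0.034 0.053] [0.488 0.081 0.068] [0.472 0.057 0.064]
scene 0
scene 0
scene 12 [ 0.525 -0.226  0.062] [ 0.529 -0.202  0.068] [ 0.528 -0.213  0.066]
jar 0 
jar 137 [ 0.605 -0.15   0.096]
jar 153 [ 0.609 -0.231  0.097]
```

Request:
play_rows(
  moves=[
    [0,0,0,0,0,0.92,1],
    [0,0,0,0,0,0.92,1],
    [0,0,0,0,0,0.92,1],
    [0.013,-0.0336,0,0,0,0,1],
    [0.013,-0.0336,0,0,0,0,1],
    [0.013,-0.0336,0,0,0,0,1],
    [0.013,-0.0336,0,0,0,0,1],
    [0.013,-0.0336,0,0,0,0,1],
    [0.013,-0.0336,0,0,0,0,1],
    [0.013,-0.0336,0,0,0,0,1],
    [0.013,-0.0336,0,0,0,0,1],
    [0.013,-0.0336,0,0,0,0,1],
    [0.013,-0.0336,0,0,0,0,1],
    [0.013,-0.0336,0,0,0,0,1],
    [0.013,-0.0336,0,0,0,0,1],
    [0.013,-0.0336,0,0,0,0,1],
    [0.013,-0.0336,0,0,0,0,1],
    [0,0,0,0,0,0,1],
  ],
)

```text
time_s: 1.9
ee_pos: [0.4277, -0.1268, 0.2313]
ee_rot: [-0.001, 1.0, 0.004, 0.0]
force: [-0.6, -0.4, 0.5]
finger_gap: -0.003
grip_force: 0.0
```

Request:
play_rows(
  moves=[
    [0,0.004,0.025,0,0,0,1],
    [0,0,0.03,0,0,0,1],
    [0,0,0.03,0,0,0,1],
    [0,0,0.03,0,0,0,1],
    [0,0,0.03,0,0,0,1],
    [0,0,0.02,0,0,0,1],
    [0,0,0.008,0,0,0,1],
    [0,0,0,0,0,0,1],
    [0,0,0,0,0,0,1],
  ],
)

```text
time_s: 2.8
ee_pos: [0.4268, -0.1366, 0.0591]
ee_rot: [0.0, 1.0, -0.0, 0.001]
force: [1.2, -0.3, 0.3]
finger_gap: 0.001
grip_force: 0.0
```

Run:
```python
from h import *
a=camera("top")["image"][100:220,130:300]; b=camera("scene")["image"][100:240,180:350]
f=lambda i:cv2.resize(i,(390,330),interpolation=cv2.INTER_CUBIC)
save(np.hstack([f(a),f(b)]),"near.png"); print(read_state()["ee_pos"])
```

```text
[ 0.4272325  -0.13667555  0.05954225]
```

View pics/near.png

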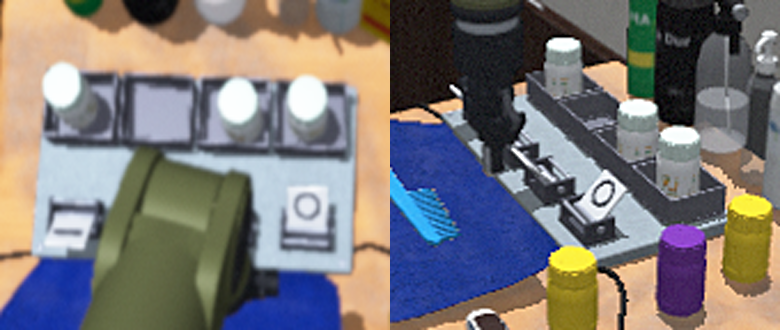

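Request:
play_rows(
  moves=[
    [0.008,-0.004,0,0,0,0,1],
    [0.006,0,0,0,0,0,1],
    [0.005,0,0,0,0,0,1],
    [0.005,0,0,0,0,0,1],
    [0.005,0,0,0,0,0,1],
    [0.005,0,0,0,0,0,1],
    [0.005,0,0,0,0,0,1],
    [0.005,0,0,0,0,0,1],
    [0.005,0,0,0,0,0,1],
  ],
)

```text
time_s: 3.8
ee_pos: [0.4757, -0.1322, 0.0583]
ee_rot: [0.0, 1.0, -0.0, 0.0]
force: [-1.0, -0.3, 0.4]
finger_gap: 0.002
grip_force: 0.0
```

Request:
play_rows(
  moves=[
    [0.005,0,0,0,0,0,1],
    [0.005,0,0,0,0,0,1],
    [0.005,0,0,0,0,0,1],
    [0.005,0,0,0,0,0,1],
    [0.005,0,0,0,0,0,1],
    [0,0,0,0,0,0,1],
    [0,0,0,0,0,0,1],
  ],
)

```text
time_s: 4.5
ee_pos: [0.5002, -0.1322, 0.0582]
ee_rot: [-0.0, 1.0, -0.0, -0.0]
force: [-0.2, -0.4, -0.8]
finger_gap: 0.001
grip_force: 0.0
```

Run:
```python
from h import *
a=camera("top")["image"][100:220,130:300]; b=camera("scene")["image"][100:240,180:350]
f=lambda i:cv2.resize(i,(390,330),interpolation=cv2.INTER_CUBIC)
save(np.hstack([f(a),f(b)]),"push.png"); print(read_state()["ee_pos"])
```

```text
[ 0.49998607 -0.13227303  0.05822952]
```

View pics/push.png

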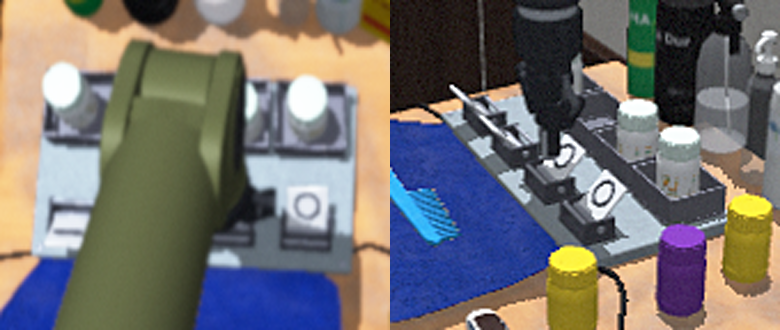

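The scene half shows tag 3 now leaning back with its ring visible at (565,155). Next I back off, lift and go to tag 1.

Request:
play_rows(
  moves=[
    [-0.01,0,0,0,0,0,1],
    [-0.02,0,-0.03,0,0,0,1],
    [-0.02,-0.01,-0.04,0,0,0,1],
    [-0.018,-0.03,0,0,0,0,1],
    [0,-0.03,0,0,0,0,1],
    [0,-0.03,0,0,0,0,1],
    [0,-0.03,0,0,0,0,1],
    [0,-0.03,0,0,0,0,1],
    [0,-0.03,0,0,0,0,1],
    [0,0,0.02,0,0,0,1],
    [0,0,0.02,0,0,0,1],
    [0,0,0.02,0,0,0,1],
    [0,0,0.01,0,0,0,1],
    [0,0,0,0,0,0,1],
    [0,0,0,0,0,0,1],
  ],
)

```text
time_s: 6.1
ee_pos: [0.4324, 0.0577, 0.0587]
ee_rot: [0.0, 1.0, -0.0, 0.0]
force: [0.8, -0.2, 0.2]
finger_gap: -0.001
grip_force: 0.0
```

Request:
play_rows(
  moves=[
    [0.008,0,0,0,0,0,1],
    [0.006,0,0,0,0,0,1],
    [0.005,0,0,0,0,0,1],
    [0.005,0,0,0,0,0,1],
    [0.005,0,0,0,0,0,1],
    [0.005,0,0,0,0,0,1],
    [0.005,0,0,0,0,0,1],
    [0.005,0,0,0,0,0,1],
    [0.005,0,0,0,0,0,1],
  ],
)

```text
time_s: 7.0
ee_pos: [0.4818, 0.0578, 0.0583]
ee_rot: [0.0, 1.0, -0.0, 0.0]
force: [-0.6, -0.3, -0.2]
finger_gap: -0.004
grip_force: 0.0
```

Request:
play_rows(
  moves=[
    [0.005,0,0,0,0,0,1],
    [0.005,0,0,0,0,0,1],
    [0.005,0,0,0,0,0,1],
    [0.005,0,0,0,0,0,1],
    [0.005,0,0,0,0,0,1],
    [0,0,0,0,0,0,1],
    [0,0,0,0,0,0,1],
    [-0.01,0,0,0,0,0,1],
    [-0.02,0,-0.03,0,0,0,1],
    [-0.02,0,-0.04,0,0,0,1],
    [0,0,-0.04,0,0,0,1],
    [0,0,-0.04,0,0,0,1],
  ],
)

```text
time_s: 8.2
ee_pos: [0.4545, 0.0578, 0.2095]
ee_rot: [0.001, 1.0, -0.0, -0.0]
force: [1.2, 0.7, 0.5]
finger_gap: 0.0
grip_force: 0.0
```

Request:
play_rows(
  moves=[
    [-0.005,0.035,0,0,0,0,1],
    [-0.01,0.035,0,0,0,0,1],
    [-0.013,0.035,0,0,0,0,1],
    [-0.013,0.035,0,0,0,0,1],
    [-0.013,0.035,0,0,0,0,1],
    [-0.013,0.035,0,0,0,0,1],
    [-0.013,0.035,0,0,0,0,1],
    [-0.013,0.035,0,0,0,0,1],
    [-0.013,0.035,0,0,0,0,1],
    [-0.013,0.035,0,0,0,0,1],
    [-0.013,0.035,0,0,0,0,1],
    [0,0.035,0,0,0,0,1],
    [0,0.035,0,0,0,0,1],
    [0,0.035,0,0,0,0,1],
    [0,0.035,0,0,0,0,1],
    [0,0.035,0,0,0,0,1],
    [0,0,0,0,0,0,1],
  ],
)

```text
time_s: 9.9
ee_pos: [0.3215, -0.5056, 0.2073]
ee_rot: [0.0, 1.0, -0.003, -0.001]
force: [0.1, -0.2, 0.0]
finger_gap: -0.001
grip_force: 0.0
```

Run:
```python
from h import *
a=camera("top")["image"][100:220,130:300]; b=camera("scene")["image"][60:240,180:350]
f=lambda i:cv2.resize(i,(390,330),interpolation=cv2.INTER_CUBIC)
save(np.hstack([f(a),f(b)]),"end.png")
s=read_state(); print(s["ee_pos"],abs(s["joint_vel"]).max())
```

```text
[ 0.323456   -0.50149638  0.20769541] 0.024322232766020527
```

View pics/end.png

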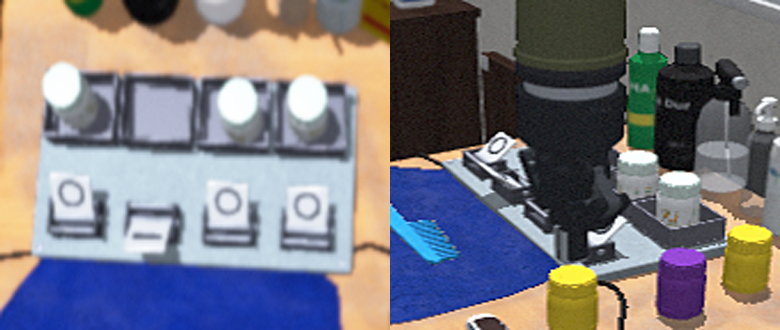

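The top view shows rings at cols 70, 228 and 307 in front of the three jar bins. The bar at (150,235) is in front of the empty bin. The jars have not moved and the arm is clear.

```bash
python3 -c "
from bench import *
print(job_done())"
```

```text
the job is handed in; nothing more can be done
None
```

I pushed back the two tags that needed it; the final top view shows rings at all three bins with jars and the bar at the empty bin, nothing else there disturbed, and I handed the job in (no verdict shown).

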